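# Set and lock the photoreactor lamp on its bench rail

### The job

Bring the lamp on the bench rail up to its working distance: slacken the clamp lever on the lamp carriage, slide the carriage along the rail until its pointer stands on the tape mark, and tighten the lever again, firmly as by hand but without wrenching it. Do not drag the carriage while it is clamped, and leave the glassware and other things around the rail standing where they are.

Things in the scene. Friction and masses are not known exactly. Their poses are not given: they have to be found in the camera images.
- rail: Black bench rail, 620 mm long, fixed to the bench. Origin: centre of its underside; y runs along it towards the sample vials, x across it, away from the robot, z up. Foot flange 100 mm wide, 10 mm high; dovetail 40 mm wide, top at z = 48 mm. At its +y end (y = 205 to 290 mm) a carrier with two capped vials and a black beam stop, up to z = 190 mm.
- carriage (a joint): Slide of the lamp carriage (m): y of its middle in the rail's frame, growing towards the vials; travel -0.19 to 0.10. It starts 85 mm or more short of the mark, always on the side away from the vials. Slackened, it slides stiffly under about 3 N; clamped, it holds.
- plate (a point): Middle of the top of the carriage: an aluminium plate 62 mm wide (across the rail), 160 mm long, top at z = 68 mm, flat sides down to z = 34 mm. Axes as the rail's.
- lamp (a point): Middle of the lamp's finned black head, 60 mm cube, on a 16 mm post 55 mm from the carriage's middle towards the vials, at z = 150 mm. With fan ring and lens barrel the lamp reaches from 33 mm behind to 67 mm ahead of this point along the rail. It moves with the carriage. Axes as the rail's.
- pointer (a point): The carriage's index, level with the tips of the two steel needle pointers that stick out and down from the middle of its long sides (tips 45 mm either side of the rail's middle line, z = 16 mm). The point lies midway between the tips, z = 14.5 mm; axes as the rail's, y is the slide direction.
- mark (a point): Middle of the tape mark: a strip of pale paper tape 7 mm wide stuck across the dark rail, seen as a light stripe on the flange at both sides. The point lies on the rail's middle line, z = 10 mm; axes as the rail's. The pointer stands on the mark when both have the same place along the rail's y.
- lever (a joint): Angle of the clamp lever (rad). 0: its arm points back along the rail (-y, away from the vials); it grows clockwise seen from above, which tightens; at pi/2 the arm points across the rail to the robot (-x). Stops at -0.8 and 1.9; it stays where left. It starts clamped, loosely or hard, at 0.78 to 0.95, and is fully slack below -0.2.
- clamp_axis (a point): Point on the vertical axis of the clamp lever at the height of the ball (z = 106 mm, give or take 1 mm), 55 mm behind the carriage's middle (-y of the rail). It moves with the carriage. Axes as the rail's.
- hub (a point): Foot of the lever's hub, a steel cylinder 26 mm in diameter, z = 74 to 102 mm, on the clamp axis. The point turns with the lever: the arm points along its -y.
- lever_ball (a point): Centre of the black ball, 26 mm in diameter, at the end of the clamp lever: 82 mm from the lever's axis, z = 106 mm. An 11 mm round arm slopes from it down to the hub. Slack, it moves under about 1 N; firmly tight is 12 to 18 N on the ball, under 10 N too loose, over 25 N wrenched, felt while it turns (held still, the force eases off).
- clamp_foot: Steel foot of the clamp screw, hidden under the hub, pressed on the rail by the lever. It meets the rail at a lever angle that differs each time (-0.15 to 0.65) and cannot be seen; beyond it the ball's resistance to turning grows about 20 N per rad. Over 80 N on the rail is firm (10 N at the ball), over 210 N (25 N at the ball) bruises it.
- flask_a: Erlenmeyer flask, 68 mm wide, 108 mm tall, on the far side of the rail. Origin: centre of the underside.
- flask_b: Erlenmeyer flask like flask_a, on the far side of the rail.
- flask_c: Larger Erlenmeyer flask, 80 mm wide, 130 mm tall, on the far side near the vials' end.
- amber_bottle: Amber bottle with black cap, 72 mm wide, 150 mm tall, on the far side near the rail's other end. Origin: centre of the underside.
- tin: Open bare metal tin, 72 mm wide, 100 mm tall, on the robot's side near the vials' end. Origin: centre of the underside.
- stopper: Black rubber stopper, 42 mm wide, 34 mm tall, on the robot's side of the rail. Origin: centre of the underside.
- vial_a: Clear vial with white cap, 27 mm wide, 60 mm tall, on the robot's side of the rail. Origin: centre of the underside.
- vial_b: Clear vial like vial_a, a little farther from the rail.

How it is judged:
By the outcome, as a careful person would: the job done as asked, in the order asked, and still so for the second after the job is handed in, with the robot touching nothing.
It also fails if it takes over 56 s, if anything falls off the work surface, if the arm or the gripper's body presses on something with over 40 N, if the wrist force passes 120 N, or if a joint passes its speed limit or range.

### The arm

A 6-joint arm with a two-finger parallel gripper is mounted at the origin on the work surface. World frame = base frame: x ahead of the robot, y to its left, z up, the work surface at z = 0. Lengths are in m, angles in rad, forces in N, time in s.
With the tool pointing down it reaches from about 0.3 to 0.75 m from the base axis. Payload 8.5 kg.
Tool frame: the origin (TCP) lies at the very end of the fingers, on their centre line; the grasp point (between the pads) lies 19 mm behind it (robot.grip_depth is the z of the grasp point in the tool frame, in m); z points along the fingers, y is the line along which they close (so a half turn about z gives the same grasp; the last joint's range is limited). The gripper opens to 88 mm and grips with 3 to 60 N. Pads are 18 mm wide; open, the fingers measure 123 mm over their backs; the gripper's body (75 mm by 187 mm) begins 45 mm behind the grasp point.
Start: joints at [1.017, 0.381, 1.297, -0, 1.464, -0.215], TCP at [0.183, 0.519, 0.239] pointing down, gripper open.
Joint ranges: [-3.11, 3.11], [-0.89, 2.33], [0.22, 2.48], [-1.42, 4.56], [0.17, 2.85], [-2.88, 2.88]. Speed limits (rad/s): [2.39, 2.39, 3.14, 3.14, 3.14, 3.14].

### API

Orientations are given as a rotation vector (axis times angle).
In Python, from rig import robot gives the robot as it stands.
- The arm moves only by the tool apply_moves, never from a script. Its argument "rows" is a list of rows, each a list of 5 numbers: the shift along the tool's x, y, z in mm, then the turn about the tool's z in degrees, then the opening, from 0 (shut) to 1 (fully open). In form: [[x, y, z, roll, jaw], ...]. A call has exactly 8 rows; each row is the pose to reach, as a shift and turn from the pose commanded when the call began, along the tool's axes at that moment; what a row does not reach only later rows make up. A row lasts 1/10 s, in which the tool goes at most 50 mm and 8.59 degrees, less where a joint would pass 70% of its speed; a pose out of reach is approached as far as the arm can. A call with a gripper value outside its range is refused whole. The fingers move at their own pace and stop on an object; "newtons" is the grip in N (left out, the last holds). Time passes only in rows, so rows that repeat a pose let the fingers close, or fill a call up. It gives the time, the measured TCP pose, the force, the opening and the grip force at its end, in the units of the state.
- robot.read_state(): the state, without advancing time (a new reading comes with each control period).
- robot.snapshot(name): name is "side" or "top" or "wrist"; returns the picture (420x560x3 uint8, blue, green, red); there is no depth.
- robot.camera_params(name): a dict with "fx", "fy", "cx", "cy" (pixels), "D" ([k1, k2, p1, p2, k3] as OpenCV has them; the pictures are not rectified), "pose" (4x4, takes a point from camera to world coordinates); the wrist camera has in their place "mount" (4x4, takes a point from camera to tool coordinates, whose origin is the TCP and whose axes are the flange's). Camera axes: x right, y up, looking along -z (the intrinsics and any distortion apply to the point x, -y, -z); pixel columns grow to the right and rows downward; lengths in m; the calibration is good to about 2 mm. A picture is of the moment at which its call begins: read the wrist's pose just before it. camera_params takes no time and is no camera call.
- robot.sign_off(): hands the job in; it is judged then, once.
The state is a dict: "time_s": time; "qpos": joint angles; "qd": joint speeds; "joint_efforts": joint torques, N m; "position": TCP position; "ee_rot": TCP orientation; "contact_force": force on the tool from outside, world axes, zero at the start; "torque": the same for the moment, N m; "gripper_width": finger opening in m; "finger_force": force on a finger pad.
Only numpy, scipy, OpenCV 4.12 (cv2) and the standard library are available. Lean on these libraries where they do the work, as an engineer would, in place of code of your own. Each camera call takes 0.05 s, during which the arm holds its last target. There are 200 camera calls.

## Working session

There is one attempt and no reset: what is moved stays moved. The work goes in short steps, Python scripts to look and compute and a tool call to move; the robot and the scene stay as the last step left them, time stands still between calls to the robot, and variables do not carry over. Pictures are saved under pics/ and viewed, at most 10 in all, crops included, and the job is handed in when it is done.

Besides the shell and the picture viewer there is one more tool, called after "Request:" as a command line: name --pt "numbers of a row" for each row, then --argument value for the rest. apply_moves: Moves the arm, as the interface text tells. Its arguments: {"type":"object","properties":{"rows":{"type":"array","items":{"type":"array","items":{"type":"number"}}},"newtons":{"type":"number"}},"required":["rows"]}

```bash
mkdir -p pics; ls; python3 - <<'E'
from rig import robot
import cv2
s=robot.read_state();print(s)
for n in("side","top","wrist"):
    cv2.imwrite(f"pics/{n}0.png",robot.snapshot(n))
    print(n,robot.camera_params(n))
E
```

```text
pics
{'time_s': 0.0, 'qpos': array([ 1.01671483e+00,  3.81222105e-01,  1.29821850e+00, -2.41432920e-05,
        1.46362640e+00, -2.15270399e-01]), 'qd': array([ 0.00051882,  0.00110785,  0.00082938,  0.00220537, -0.0004876 ,
       -0.00098943]), 'joint_efforts': array([-7.04570775e-04, -4.37936854e+01, -2.24562389e+01,  7.14093307e-02,
        3.52873304e-02, -1.24836811e-04]), 'position': array([0.18264759, 0.51849881, 0.23813801]), 'ee_rot': array([-5.29567658e-01, -3.09609781e+00,  2.16044768e-03]), 'contact_force': array([-0.11739226,  0.39703897, -0.94702527]), 'torque': array([-0.01399332,  0.05959322, -0.05737401]), 'finger_force': 0.0, 'gripper_width': 0.08801462467590156}
side {'fx': 438.39653448212664, 'fy': 438.39653448212664, 'cx': 267.70607460750904, 'cy': 209.5386266696591, 'D': array([-0.05981231,  0.        ,  0.        ,  0.        ,  0.        ]), 'pose': array([[ 0.78186212,  0.41361568, -0.46649083,  0.14521872],
       [-0.62342392,  0.51166319, -0.59122196, -0.42703878],
       [-0.00585248,  0.75307559,  0.65790797,  0.68936848],
       [ 0.        ,  0.      
[... 407 characters left out ...]
5.73970050e-04,  2.06620824e-01,  9.78420925e-01,
         8.14004942e-01],
       [ 0.00000000e+00,  0.00000000e+00,  0.00000000e+00,
         1.00000000e+00]])}
wrist {'fx': 349.2089738832474, 'fy': 349.2089738832474, 'cx': 279.8058942150838, 'cy': 207.91733001454082, 'D': array([-0.05582919,  0.        ,  0.        ,  0.        ,  0.        ]), 'mount': array([[-1.29562618e-04,  9.48884112e-01,  3.15624658e-01,
         8.38535513e-02],
       [ 9.99999990e-01,  1.04084180e-04,  9.75804345e-05,
         9.55988048e-05],
       [ 5.97409901e-05,  3.15624667e-01, -9.48884116e-01,
        -1.44144313e-01],
       [ 0.00000000e+00,  0.00000000e+00,  0.00000000e+00,
         1.00000000e+00]])}
```

View pics/top0.png

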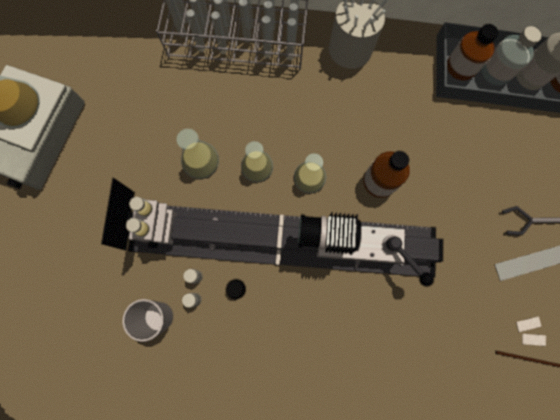

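View pics/side0.png

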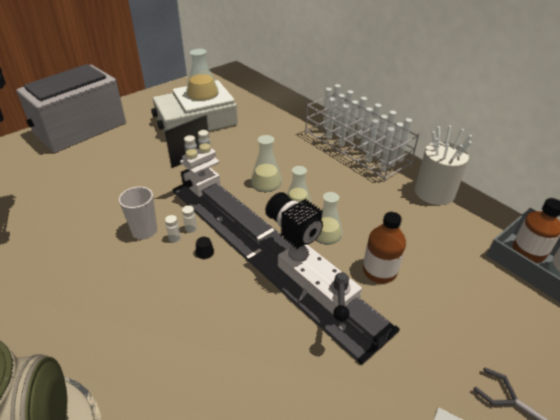

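The top view shows the rail running left (vials) to right. The ball is near (427,279), the hub near (394,243), the tape at about x = 280 and the plate at x ≈ 350–405. I'll zoom in for exact pixels.

```bash
python3 - <<'E'
import cv2
i=cv2.imread("pics/top0.png")[190:300,250:450]
i=cv2.resize(i,None,fx=4,fy=4,interpolation=cv2.INTER_CUBIC)
i=cv2.convertScaleAbs(i,alpha=1.8,beta=20)
cv2.imwrite("pics/topc.png",i)
i=cv2.imread("pics/side0.png")[220:360,230:410]
i=cv2.resize(i,None,fx=4.2,fy=4.2,interpolation=cv2.INTER_CUBIC)
cv2.imwrite("pics/sidec.png",cv2.convertScaleAbs(i,alpha=1.8,beta=20))
E
```

```text
(no output)
```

View pics/topc.png

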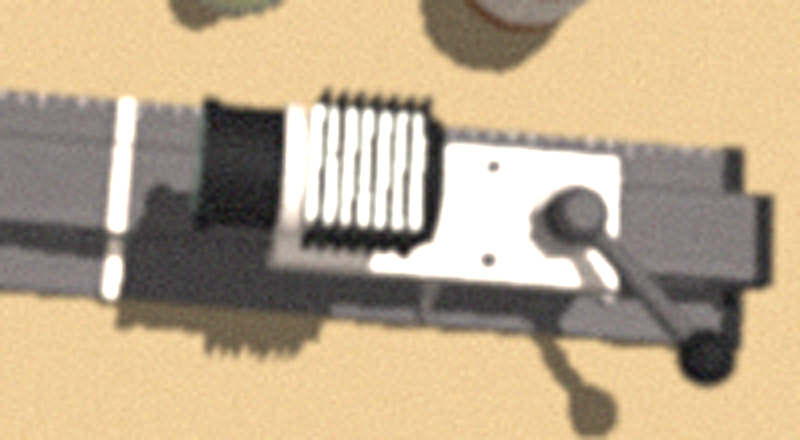

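View pics/sidec.png

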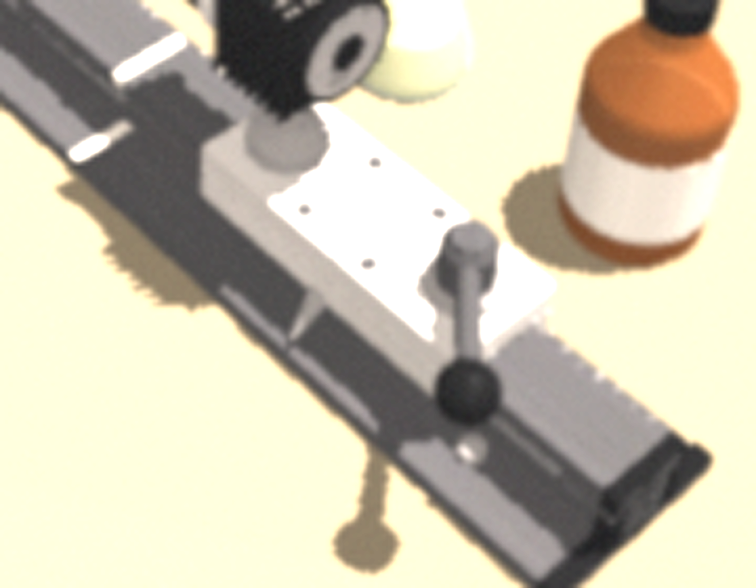

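The zoomed crops give matching features in both views: ball, hub, plate corners, near pointer tip and tape ends. I'll fit all the poses together.

```bash
cat > h.py <<'E'
import numpy as np, cv2
from rig import robot
from scipy.optimize import least_squares
from scipy.spatial.transform import Rotation as R
def proj(name,P,T=None):
    c=robot.camera_params(name)
    T=c["pose"] if T is None else T
    p=(np.atleast_2d(P)-T[:3,3])@T[:3,:3]
    p=p*[1,-1,-1]
    K=np.array([[c["fx"],0,c["cx"]],[0,c["fy"],c["cy"]],[0,0,1]])
    return cv2.projectPoints(p,np.zeros(3),np.zeros(3),K,c["D"])[0][:,0]
def wristT():
    s=robot.read_state();T=np.eye(4);T[:3,:3]=R.from_rotvec(s["ee_rot"]).as_matrix();T[:3,3]=s["position"]
    return T@robot.camera_params("wrist")["mount"]
def world(q,P):
    # rail frame -> world; q = x,y,yaw
    c,s=np.cos(q[2]),np.sin(q[2])
    P=np.atleast_2d(P).astype(float)
    return P@np.array([[c,s,0],[-s,c,0],[0,0,1]])+[q[0],q[1],0]
def pts(q):
    x,y,yaw,s,a,m=q
    return dict(ball=(-.082*np.sin(a),s-.055-.082*np.cos(a),.106),hub=(0,s-.055,.103),
     pf=(.031,s-.08,.068),pn=(-.031,s-.08,.068),pa=(-.031,s+.08,.068),tip=(-.045,s,.016),
     mn=(-.05,m,.010),mf=(.05,m,.010),mdn=(-.02,m,.048),mdf=(.02,m,.048))
E
cat > fit.py <<'E'
from h import *
t=dict(ball=(706,357),hub=(578,213),pf=(620,155),pn=(615,290),tip=(427,320),mn=(111,298),mf=(127,97),mdn=(115,232))
sd=dict(ball=(468,392),hub=(471,240),pf=(555,285),pa=(203,150),tip=(292,343),mn=(72,153),mdn=(115,75),mdf=(187,38))
obs=[("top",k,250+(u+.5)/4-.5,190+(v+.5)/4-.5) for k,(u,v) in t.items()]+[("side",k,230+(u+.5)/4.2-.5,220+(v+.5)/4.2-.5) for k,(u,v) in sd.items()]
def f(q):
    P=pts(q);r=[]
    for n in("top","side"):
        o=[z for z in obs if z[0]==n]
        r.append((proj(n,world(q,[P[z[1]] for z in o]))-[z[2:] for z in o]).ravel())
    return np.concatenate(r)
r=least_squares(f,[.4,.05,0.1,-.1,.85,.05],loss="soft_l1")
print(r.x);np.save("q.npy",r.x)
for o,e in zip(obs,f(r.x).reshape(-1,2)):print(o[:2],e.round(1))
P=pts(r.x)
for k in("ball","hub","tip","mn"):print(k,world(r.x,P[k]).round(4))
E
python3 fit.py
```

```text
[ 0.54828674  0.11737824  0.02214213 -0.17847435  0.83939696 -0.02284121]
('top', 'ball') [0.9 0.5]
('top', 'hub') [ 2.8 -0.3]
('top', 'pf') [0.5 1.2]
('top', 'pn') [0.9 0.3]
('top', 'tip') [-0.4 -1.6]
('top', 'mn') [-0.2 -0. ]
('top', 'mf') [0.1 0.9]
('top', 'mdn') [ 0.1 -0.6]
('side', 'ball') [-0.2 -0.3]
('side', 'hub') [-0.  -1.9]
('side', 'pf') [-0.1 -0.3]
('side', 'pa') [-0.6 -1.7]
('side', 'tip') [-0.  -1.6]
('side', 'mn') [-0.   0.7]
('side', 'mdn') [ 0.5 -0.1]
('side', 'mdf') [-2.   0.1]
ball [[ 0.4937 -0.1721  0.106 ]]
hub [[ 0.5535 -0.116   0.103 ]]
tip [[ 0.5072 -0.062   0.016 ]]
mn [[0.4988 0.0934 0.01  ]]
```

```bash
cat >> h.py <<'E'
def plan(p,ydir_rail_deg=None):
    """shift/roll in tool axes to world point p with closing line at given angle (rail frame, deg from x)"""
    s=robot.read_state();M=R.from_rotvec(s["ee_rot"]).as_matrix()
    d=M.T@(np.array(p)-s["position"])*1000
    cur=np.degrees(np.arctan2(M[1,1],M[0,1]))
    out=[d.round(1)]
    if ydir_rail_deg is not None:
        t=ydir_rail_deg+np.degrees(Q[2])
        w=(t-cur+90)%180-90      # world yaw change, half turn equivalence
        out.append(("roll",round(-w,1),"alt",round(-w+180*np.sign(w),1)))
    out.append(("q1",s["qpos"][0].round(3),"q6",s["qpos"][5].round(3),"yaw_y",round(cur,1),"z",M[:,2].round(3)))
    return out
import os
Q=np.load("q.npy") if os.path.exists("q.npy") else None
def ball(a,z=.089,r=.082):
    x=Q.copy();return world(x,(-r*np.sin(a),x[3]-.055-r*np.cos(a),z))[0]
E
python3 - <<'E'
from h import *
# bottle from cap in both views (top (400,160), side (391,219)) 
f=lambda p:np.concatenate([proj("top",[p[0],p[1],.150])[0]-[400,160],proj("side",[p[0],p[1],.150])[0]-[392,219]])
b=least_squares(f,[.65,-.1]);print("bottle",b.x,b.fun)
q=Q; d=b.x-q[:2];c,s=np.cos(q[2]),np.sin(q[2]);print("in rail",c*d[0]+s*d[1],-s*d[0]+c*d[1], "hub y",q[3]-.055)
print(plan(np.r_[ball(.84)[:2],.2],-48.1))
E
```

```text
bottle [ 0.69087723 -0.10288671] [ 0.90775753  0.48750231 -0.28168495 -1.49044504]
in rail 0.1376788018353311 -0.2233679572028854 hub y -0.23347435407389003
[array([-522.8, -548. ,   38.8]), ('roll', np.float64(-62.6), 'alt', np.float64(117.4)), ('q1', np.float64(1.017), 'q6', np.float64(-0.215), 'yaw_y', np.float64(70.6), 'z', array([-0.001, -0.001, -1.   ]))]
```

Request:
apply_moves --pt "-33 -34 0 7 1" --pt "-66 -68 0 15 1" --pt "-99 -103 0 22 0.8" --pt "-132 -137 0 30 0.8" --pt "-165 -172 0 38 0.7" --pt "-198 -206 0 46 0.6" --pt "-231 -240 0 53 0.6" --pt "-261 -274 0 60 0.6"

```text
time_s: 0.95
position: [0.3383, 0.1717, 0.2388]
ee_rot: [2.013, 2.412, 0.0]
contact_force: [0.7, -0.4, 0.7]
gripper_width: 0.0534
finger_force: 0.0
```

```bash
python3 - <<'E'
from h import *
print(plan(np.r_[ball(.84)[:2],.16],-48.1), robot.read_state()["time_s"])
E
```

```text
[array([-366. ,   91.4,   78.8]), ('roll', np.float64(57.1), 'alt', np.float64(-122.9)), ('q1', np.float64(0.155), 'q6', np.float64(-0.025), 'yaw_y', np.float64(10.3), 'z', array([ 0.,  0., -1.]))] 0.95
```

Request:
apply_moves --pt "-46 11 0 7 0.55" --pt "-92 22 0 14 0.55" --pt "-138 34 0 22 0.55" --pt "-184 46 5 29 0.55" --pt "-230 57 10 36 0.55" --pt "-276 69 20 43 0.55" --pt "-322 80 30 50 0.55" --pt "-366 91 40 57 0.55"

```text
time_s: 1.75
position: [0.495, -0.1716, 0.1981]
ee_rot: [-2.92, -1.158, 0.0]
contact_force: [0.7, 0.8, 0.2]
gripper_width: 0.0485
finger_force: 0.0
```

```bash
python3 - <<'E'
from h import *
T=wristT();i=robot.snapshot("wrist");cv2.imwrite("pics/w1.png",i);np.save("w1.npy",T)
print(plan(np.r_[ball(.84)[:2],.089],-48.1), robot.read_state()["time_s"],robot.read_state()["contact_force"])
print({k:proj("wrist",world(Q,P),T)[0].round(0) for k,P in pts(Q).items()})
E
```

```text
[array([  1. ,  -5.6, 107.1]), ('roll', np.float64(-0.5), 'alt', np.float64(179.5)), ('q1', np.float64(-0.566), 'q6', np.float64(0.26), 'yaw_y', np.float64(-47.3), 'z', array([-0.001, -0.001, -1.   ]))] 1.8 [-1.74194992 -5.01153448 -1.9903365 ]
{'ball': array([281., 214.]), 'hub': array([282.,  94.]), 'pf': array([334.,  85.]), 'pn': array([279., 147.]), 'pa': array([111.,  -2.]), 'tip': array([202.,  90.]), 'mn': array([ 59., -29.]), 'mf': array([ 128., -132.]), 'mdn': array([ 51., -78.]), 'mdf': array([  82., -126.])}
```

View pics/w1.png

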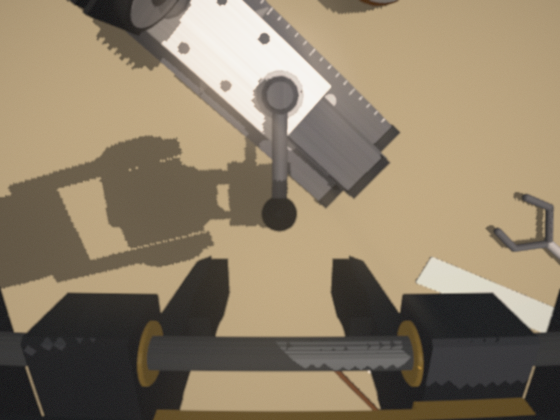

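The ball at (280,213) and hub at (281,94) match the prediction (281,214 and 282,94). Lowering to straddle the ball.

Request:
apply_moves --pt "0 0 10 0 0.55" --pt "0 0 25 0 0.55" --pt "0 0 40 0 0.55" --pt "0 0 55 0 0.55" --pt "0 0 70 0 0.55" --pt "0 0 85 0 0.55" --pt "0 0 100 0 0.55" --pt "0 0 110 0 0.55"

```text
time_s: 2.6
position: [0.4939, -0.1682, 0.0877]
ee_rot: [-2.915, -1.169, 0.001]
contact_force: [-0.7, 0.2, 0.2]
gripper_width: 0.0484
finger_force: 0.0
```

```bash
python3 - <<'E'
from h import *
print(plan(ball(.84),-48.1), robot.read_state())
E
```

```text
[array([-2.9,  2.7, -1.3]), ('roll', np.float64(0.5), 'alt', np.float64(-179.5)), ('q1', np.float64(-0.555), 'q6', np.float64(0.253), 'yaw_y', np.float64(-46.3), 'z', array([-0.001,  0.001, -1.   ]))] {'time_s': 2.6, 'qpos': array([-5.55395638e-01,  4.97154008e-01,  1.59628852e+00,  1.11206591e-04,
        1.04981609e+00,  2.52726345e-01]), 'qd': array([-0.00484085,  0.13241497,  0.09753579, -0.00065784, -0.23974808,
        0.00243771]), 'joint_efforts': array([-1.11559157e-01, -4.47929370e+01, -1.70280397e+01,  6.41766703e-02,
        1.96304815e-01, -6.65363114e-04]), 'position': array([ 0.49386135, -0.16815372,  0.08774671]), 'ee_rot': array([-2.91465855e+00, -1.16857951e+00,  1.42767264e-03]), 'contact_force': array([-0.70482173,  0.18779504,  0.22202549]), 'torque': array([-0.06965704,  0.11774916,  0.01473843]), 'finger_force': 0.0, 'gripper_width': 0.04835514782527483}
```

Request:
apply_moves --pt "-3 3 -1 0 0.41" --pt "-3 3 -1 0 0.41" --pt "-3 3 -1 0 0.41" --pt "-2 14 -1 -8 0.41" --pt "0 26 -1 -16 0.41" --pt "4 36 -1 -24 0.41" --pt "9 46 -1 -32 0.41" --pt "16 56 -1 -40 0.41"

```text
time_s: 3.4
position: [0.5444, -0.1985, 0.09]
ee_rot: [-2.335, -2.099, 0.001]
contact_force: [-2.3, 2.0, -0.2]
gripper_width: 0.0361
finger_force: 1.1
```

```bash
python3 - <<'E'
from h import *
print(plan(ball(-.5),28.6), robot.read_state()["contact_force"], ball(.84-.7))
E
```

```text
[array([16.7, 48.5,  0.9]), ('roll', np.float64(-36.0), 'alt', np.float64(144.0)), ('q1', np.float64(-0.554), 'q6', np.float64(-0.448), 'yaw_y', np.float64(-6.1), 'z', array([-0.002,  0.001, -1.   ]))] [-2.33657707  2.00298231 -0.19365521] [ 0.54381395 -0.19747004  0.089     ]
```

Request:
apply_moves --pt "1 10 1 -7 0.41" --pt "3 20 1 -14 0.41" --pt "6 29 1 -21 0.41" --pt "10 38 1 -28 0.41" --pt "15 46 1 -35 0.41" --pt "18 50 1 -38 0.41" --pt "18 50 1 -38 0.41" --pt "17 47 1 -38 0.41"

```text
time_s: 4.2
position: [0.5934, -0.1873, 0.0891]
ee_rot: [1.534, 2.741, 0.0]
contact_force: [0.4, 1.0, -0.0]
gripper_width: 0.0363
finger_force: 0.0
```

```bash
python3 - <<'E'
from h import *
s=robot.read_state();print(s["contact_force"],s["finger_force"],plan(ball(-.5),28.6))
for z in (.2,.08): print(plan(np.r_[world(Q,(0,Q[3]-.055,0))[0][:2],z],26))
T=wristT();i=robot.snapshot("wrist");cv2.imwrite("pics/w2.png",i)
j=robot.snapshot("top");cv2.imwrite("pics/t2.png",j)
E
```

```text
[ 0.35705237  0.97751355 -0.02078928] 0.0 [array([-0.3,  0.9,  0.1]), ('roll', np.float64(1.6), 'alt', np.float64(-178.4)), ('q1', np.float64(-0.496), 'q6', np.float64(-1.046), 'yaw_y', np.float64(31.5), 'z', array([ 0.001, -0.   , -1.   ]))]
[array([  81.6,    3.2, -111. ]), ('roll', np.float64(4.2), 'alt', np.float64(-175.8)), ('q1', np.float64(-0.496), 'q6', np.float64(-1.046), 'yaw_y', np.float64(31.5), 'z', array([ 0.001, -0.   , -1.   ]))]
[array([81.7,  3.2,  9. ]), ('roll', np.float64(4.2), 'alt', np.float64(-175.8)), ('q1', np.float64(-0.496), 'q6', np.float64(-1.046), 'yaw_y', np.float64(31.5), 'z', array([ 0.001, -0.   , -1.   ]))]
```

View pics/w2.png

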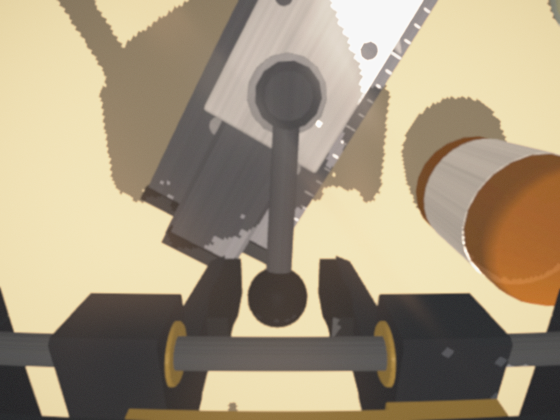

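The ball sits centred between the fingers at about (278,297), and the arm runs straight up to the hub at (288,93). The bottle is clear to the right. I'll slide along the arm and straddle the hub.

Request:
apply_moves --pt "0 0 0 0 0.52" --pt "10 0 0 2 0.52" --pt "24 1 0 4 0.52" --pt "38 2 0 4 0.52" --pt "52 2 4 4 0.52" --pt "66 3 8 4 0.52" --pt "78 3 11 4 0.52" --pt "82 3 12 4 0.52"

```text
time_s: 5.1
position: [0.5523, -0.1149, 0.0766]
ee_rot: [-1.626, -2.687, 0.0]
contact_force: [0.0, -0.6, 0.7]
gripper_width: 0.0458
finger_force: 0.0
```

Request:
apply_moves --pt "0 0 0 0 0.52" --pt "0 0 0 0 0.42" --pt "0 0 0 0 0.35" --pt "0 0 0 0 0.3" --pt "0 0 0 0 0.25" --pt "0 0 0 0 0.22" --pt "0 0 0 0 0.22" --pt "0 0 0 0 0.22" --newtons 15

```text
time_s: 5.9
position: [0.5534, -0.1162, 0.0768]
ee_rot: [1.627, 2.686, 0.0]
contact_force: [4.4, -2.1, -2.1]
gripper_width: 0.0256
finger_force: 15.0
```

```bash
python3 - <<'E'
from h import *
s=robot.read_state();print(s["contact_force"],s["torque"],s["finger_force"],s["gripper_width"])
print(plan(np.r_[world(Q,(0,Q[3]-.055,0))[0][:2],.077],26))
print("slide",plan(np.array(s["position"])+world([0,0,Q[2]],(0,Q[5]-Q[3],0))[0]),(Q[5]-Q[3]))
E
```

```text
[ 4.42702281 -2.12248864 -2.07408647] [-0.2502899  -0.4927265  -0.02203793] 15.000332719646394 0.02555610688220469
[array([ 0.1,  0.1, -0.2]), ('roll', np.float64(0.3), 'alt', np.float64(-179.7)), ('q1', np.float64(-0.416), 'q6', np.float64(-0.898), 'yaw_y', np.float64(27.6), 'z', array([ 0.001, -0.001, -1.   ]))]
slide [array([ 1.395e+02,  6.900e+01, -1.000e-01]), ('q1', np.float64(-0.416), 'q6', np.float64(-0.898), 'yaw_y', np.float64(27.6), 'z', array([ 0.001, -0.001, -1.   ]))] 0.15563314151674618
```

Hub gripped (25.6 mm wide, 26 mm nominal). Sliding 100 mm of the 155 mm first.

Request:
apply_moves --pt "4 2 0 0 0.22" --pt "14 7 0 0 0.22" --pt "27 13 0 0 0.22" --pt "40 20 0 0 0.22" --pt "54 27 0 0 0.22" --pt "68 34 0 0 0.22" --pt "81 40 0 0 0.22" --pt "90 44 0 0 0.22"

```text
time_s: 6.7
position: [0.5508, -0.0144, 0.0768]
ee_rot: [1.626, 2.686, 0.001]
contact_force: [6.2, -3.7, -3.9]
gripper_width: 0.0256
finger_force: 15.0
```

```bash
python3 - <<'E'
from h import *
s=robot.read_state();print(s["contact_force"],s["finger_force"],s["gripper_width"])
print("slide",plan(world(Q,(0,Q[5]-.055,.077))[0],26))
E
```

```text
[ 6.17246776 -3.69786437 -3.8680327 ] 15.00141543801874 0.025555655811655396
slide [array([48.1, 24.3, -0.2]), ('roll', np.float64(0.4), 'alt', np.float64(-179.6)), ('q1', np.float64(-0.241), 'q6', np.float64(-0.724), 'yaw_y', np.float64(27.6), 'z', array([ 0.002, -0.   , -1.   ]))]
```

Request:
apply_moves --pt "10 5 0 0 0.22" --pt "20 10 0 0 0.22" --pt "30 15 0 0 0.22" --pt "38 19 0 0 0.22" --pt "44 22 0 0 0.22" --pt "47 24 0 0 0.22" --pt "48 24 0 0 0.22" --pt "48 24 0 0 0.22"

```text
time_s: 7.5
position: [0.5495, 0.0382, 0.0768]
ee_rot: [1.628, 2.687, 0.001]
contact_force: [5.0, 1.6, -0.8]
gripper_width: 0.0256
finger_force: 15.0
```

```bash
python3 - <<'E'
from h import *
s=robot.read_state();print(s["contact_force"],s["finger_force"],s["gripper_width"])
print("slide",plan(world(Q,(0,Q[5]-.055,.077))[0],26))
ims=[]
for n in("side","top","wrist"):
    T=wristT();i=robot.snapshot(n);cv2.imwrite(f"pics/{n}3.png",i);np.save(f"{n}3.npy",T)
    X=robot.camera_params(n)["pose"] if n!="wrist" else T
    p=proj(n,world(Q,[[-.045,Q[5],.016],[.045,Q[5],.016]]),X);print(n,p.round(1))
    for k in (0,1) if n!="wrist" else (0,):
        u,v=p[k].round().astype(int);u=max(u-32,0);v=max(v-24,0);c=i[v:v+48,u:u+64];print(n,k,u,v,c.shape)
        c=cv2.copyMakeBorder(c,0,48-c.shape[0],0,64-c.shape[1],0) if c.size else np.zeros((48,64,3),np.uint8)
        ims.append(cv2.convertScaleAbs(cv2.resize(c,None,fx=6,fy=6,interpolation=cv2.INTER_CUBIC),alpha=1.7,beta=20))
cv2.imwrite("pics/m3.png",np.vstack([np.hstack(ims[:2]),np.hstack(ims[2:4])]))
E
```

```text
[ 5.02956755  1.59936192 -0.82358662] 15.000365967862308 0.02556879591082831
slide [array([ 1. ,  1.1, -0.2]), ('roll', np.float64(0.3), 'alt', np.float64(-179.7)), ('q1', np.float64(-0.146), 'q6', np.float64(-0.628), 'yaw_y', np.float64(27.6), 'z', array([ 0.   ,  0.001, -1.   ]))]
side [[248.5 253.6]
 [280.9 234.2]]
side 0 217 230 (48, 64, 3)
side 1 249 210 (48, 64, 3)
top [[277.4 261.4]
 [281.3 216.6]]
top 0 245 237 (48, 64, 3)
top 1 249 193 (48, 64, 3)
wrist [[255.5 116.7]
 [389.5 184.5]]
wrist 0 223 93 (48, 64, 3)
```

View pics/m3.png

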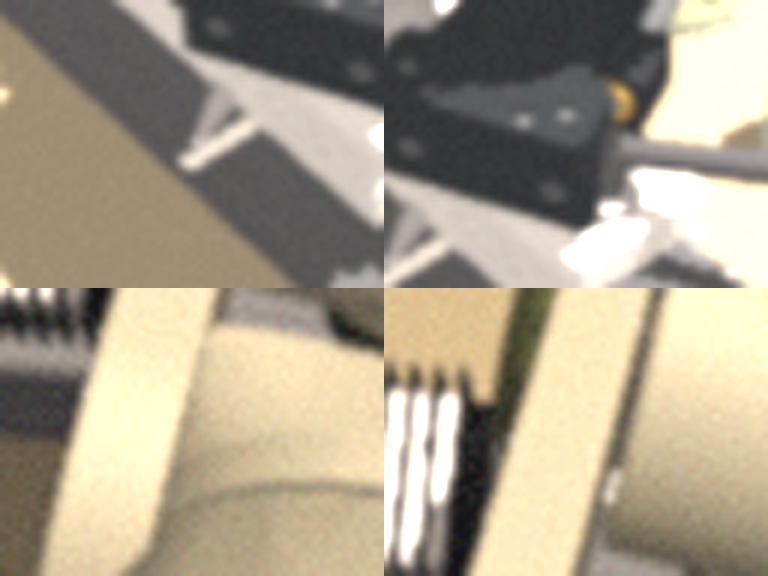

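The side crop shows the near needle tip at about (190,157) over the tape's outer end, while the arm hides the rail in the top view. I'll enlarge the wrist and side crops.

```bash
python3 - <<'E'
import cv2,numpy as np
w=cv2.imread("pics/wrist3.png")[90:150,220:280]; s=cv2.imread("pics/side3.png")[235:265,235:265]
f=lambda c,k:cv2.convertScaleAbs(cv2.resize(c,None,fx=k,fy=k,interpolation=cv2.INTER_CUBIC),alpha=1.5,beta=20)
cv2.imwrite("pics/m4.png",np.hstack([f(w,6.5),f(s,13)]))
E
```

```text
(no output)
```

View pics/m4.png

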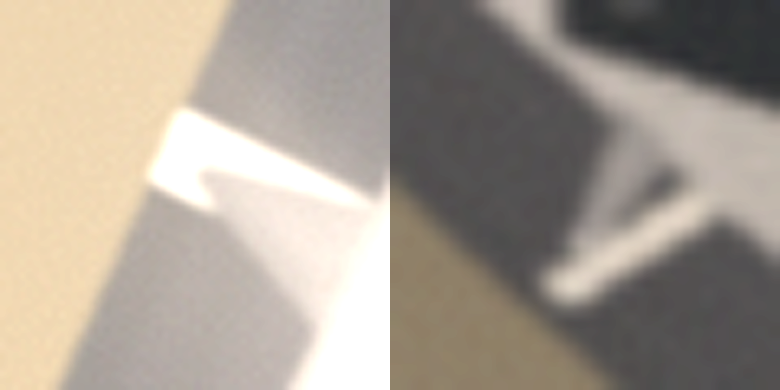

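The wrist crop shows the tape's outer end from (183,108) to (150,180) and the needle tip at about (203,172). In the side crop the tip is at about (575,250) and the tape's outer end is centred near (555,285).

```bash
python3 - <<'E'
from h import *
T=np.load("wrist3.npy")
def ray(n,u,v,z,T):
    f=lambda p:proj(n,[p[0],p[1],z],T)[0]-[u,v]
    p=least_squares(f,[.5,.09]).x-Q[:2];c,s=np.cos(Q[2]),np.sin(Q[2])
    return np.round([1000*(c*p[0]+s*p[1]),1000*(-s*p[0]+c*p[1])],1)
W=lambda u,v,z:ray("wrist",220+(u+.5)/6.5-.5,90+(v+.5)/6.5-.5,z,T)
ST=robot.camera_params("side")["pose"]
S=lambda u,v,z:ray("side",235+(u-390+.5)/13-.5,235+(v+.5)/13-.5,z,ST)
print("w tip",W(203,172,.016),"tape",W(183,108,.01),W(150,180,.01),W(375,200,.01),W(215,212,.01))
print("s tip",S(575,250,.016),"tape end",S(553,285,.01),"inner",S(700,202,.01), "Q",Q[5])
E
```

```text
w tip [-47.5 -23.7] tape [-51.8 -19.9] [-51.8 -27. ] [-32.8 -19.6] [-45.3 -26.9]
s tip [-44.8 -23.5] tape end [-49.  -22.7] inner [-19.2 -23.7] Q -0.022841212557143865
```

The tip is within about 0.3 mm of the tape's centre (−23.6 against −23.4 mm). I'll release the hub and go back along the arm to the ball.

```bash
python3 - <<'E'
from h import *
Q[3]=-.0234;np.save("q.npy",Q)
print(plan(ball(-.49),28.1))
E
```

```text
[array([-81.5,   3.4, -12.2]), ('roll', np.float64(-1.8), 'alt', np.float64(178.2)), ('q1', np.float64(-0.146), 'q6', np.float64(-0.628), 'yaw_y', np.float64(27.6), 'z', array([ 0.   ,  0.001, -1.   ]))]
```

Request:
apply_moves --pt "0 0 0 0 0.3" --pt "0 0 0 0 0.4" --pt "0 0 0 0 0.52" --pt "0 0 0 0 0.52" --pt "-8 0 -4 0 0.52" --pt "-22 0 -8 0 0.52" --pt "-40 -1 -12 -1 0.52" --pt "-58 -1 -12 -1 0.52"

```text
time_s: 8.45
position: [0.5763, -0.0157, 0.0896]
ee_rot: [1.604, 2.7, 0.0]
contact_force: [0.5, -0.1, 0.7]
gripper_width: 0.0457
finger_force: 0.0
```

```bash
python3 - <<'E'
from h import *
s=robot.read_state();print(s["contact_force"]);print(plan(ball(-.49),28.1))
cv2.imwrite("pics/w5.png",robot.snapshot("wrist"))
E
```

```text
[ 0.47682555 -0.09246572  0.68462628]
[array([-21.4,   4.2,   0.6]), ('roll', np.float64(-0.8), 'alt', np.float64(179.2)), ('q1', np.float64(-0.232), 'q6', np.float64(-0.731), 'yaw_y', np.float64(28.6), 'z', array([ 0.001, -0.001, -1.   ]))]
```

View pics/w5.png

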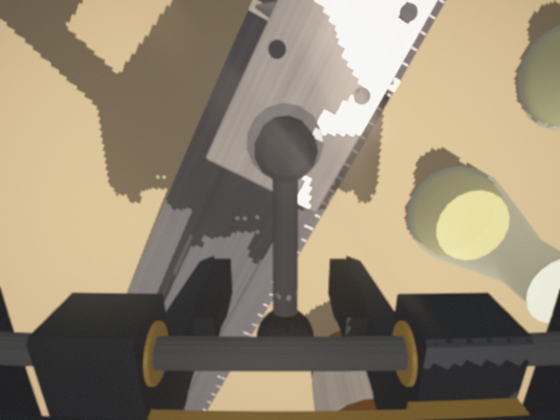

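The arm is centred between the fingers (x ≈ 285), with the ball at about (286,330). Backing onto the ball and starting to turn.

Request:
apply_moves --pt "-11 1 1 0 0.5" --pt "-21 2 1 0 0.41" --pt "-21 2 1 0 0.41" --pt "-21 -3 1 2 0.41" --pt "-20 -10 1 7 0.41" --pt "-19 -16 1 12 0.41" --pt "-18 -23 1 17 0.41" --pt "-15 -29 1 22 0.41"

```text
time_s: 9.3
position: [0.5563, -0.0408, 0.0878]
ee_rot: [-2.096, -2.34, 0.0]
contact_force: [0.9, 0.2, -0.1]
gripper_width: 0.0361
finger_force: 0.3
```

```bash
cat > st.py <<'E'
from h import *
s=robot.read_state();M=R.from_rotvec(s["ee_rot"]).as_matrix()
p=s["position"]-world(Q,(0,Q[3]-.055,0))[0];c,sn=np.cos(Q[2]),np.sin(Q[2])
x,y=c*p[0]+sn*p[1],-sn*p[0]+c*p[1]
print("tool a",np.arctan2(-x,-y).round(3),"r",np.hypot(x,y).round(4),"yaw a",(-np.arctan2(M[1,1],M[0,1])+Q[2]).round(3),"F tool",(M.T@s["contact_force"]).round(2),"ff",s["finger_force"],s["time_s"],s["position"].round(4))
E
python3 st.py
```

```text
tool a -0.057 r 0.0801 yaw a -0.088 F tool [0.06 0.93 0.11] ff 0.3038247115910053 9.3 [ 0.5563 -0.0408  0.0878]
```

Request:
apply_moves --pt "-1 -4 0 3 0.41" --pt "-1 -7 0 5 0.41" --pt "0 -11 0 8 0.41" --pt "0 -14 0 10 0.41" --pt "1 -18 0 13 0.41" --pt "2 -21 0 15 0.41" --pt "2 -25 0 18 0.41" --pt "3 -28 0 20 0.41"

```text
time_s: 10.1
position: [0.5289, -0.0408, 0.088]
ee_rot: [2.468, 1.943, 0.002]
contact_force: [3.5, 1.2, -0.5]
gripper_width: 0.036
finger_force: 1.6
```

```bash
python3 st.py
```

```text
tool a 0.281 r 0.0826 yaw a 0.259 F tool [1.98 3.07 0.54] ff 1.5943645220249891 10.1 [ 0.5289 -0.0408  0.088 ]
```

Request:
apply_moves --pt "0 -3 0 2 0.41" --pt "0 -5 0 4 0.41" --pt "0 -8 0 6 0.41" --pt "1 -10 0 7 0.41" --pt "1 -13 0 9 0.41" --pt "1 -15 0 11 0.41" --pt "2 -18 0 13 0.41" --pt "2 -20 0 14 0.41"

```text
time_s: 10.9
position: [0.5111, -0.0345, 0.0883]
ee_rot: [2.684, 1.628, 0.005]
contact_force: [8.5, 0.7, -2.5]
gripper_width: 0.0365
finger_force: 3.5
```

```bash
python3 st.py
```

```text
tool a 0.509 r 0.0832 yaw a 0.502 F tool [4.54 7.22 2.53] ff 3.461043108254671 10.9 [ 0.5111 -0.0345  0.0883]
```

Request:
apply_moves --pt "1 -3 0 2 0.41" --pt "1 -5 0 4 0.41" --pt "2 -8 0 6 0.41" --pt "2 -10 0 7 0.41" --pt "3 -13 0 9 0.41" --pt "3 -15 0 11 0.41" --pt "4 -18 0 13 0.41" --pt "4 -20 0 14 0.41"

```text
time_s: 11.7
position: [0.4962, -0.0233, 0.0885]
ee_rot: [2.859, 1.287, 0.007]
contact_force: [11.1, -6.3, -5.0]
gripper_width: 0.0361
finger_force: 6.6
```

```bash
python3 st.py
```

```text
tool a 0.735 r 0.0823 yaw a 0.747 F tool [ 2.62 12.4   5.12] ff 6.573162227869034 11.7 [ 0.4962 -0.0233  0.0885]
```

Request:
apply_moves --pt "0 -1 0 1 0.41" --pt "0 -3 0 2 0.41" --pt "1 -4 0 3 0.41" --pt "1 -5 0 4 0.41" --pt "1 -6 0 5 0.41" --pt "1 -8 0 6 0.41" --pt "1 -9 0 7 0.41" --pt "1 -10 0 7 0.41"

```text
time_s: 12.5
position: [0.4898, -0.0165, 0.0886]
ee_rot: [2.931, 1.111, 0.008]
contact_force: [10.6, -12.5, -4.3]
gripper_width: 0.0364
finger_force: 8.1
```

```bash
python3 st.py
```

```text
tool a 0.849 r 0.0819 yaw a 0.869 F tool [-0.36 16.35  4.45] ff 8.063748255372047 12.5 [ 0.4898 -0.0165  0.0886]
```

16.3 N tangential while turning, which is inside the 12–18 N band. Backing off, opening and lifting clear.

Request:
apply_moves --pt "0 3 0 0 0.41" --pt "0 5 0 0 0.5" --pt "0 5 0 0 0.6" --pt "0 5 -8 0 0.6" --pt "0 5 -30 0 0.6" --pt "0 5 -60 0 0.6" --pt "0 5 -90 0 0.6" --pt "0 5 -120 0 0.6"

```text
time_s: 13.3
position: [0.4898, -0.0179, 0.2095]
ee_rot: [-2.937, -1.115, 0.0]
contact_force: [-0.0, -0.5, -0.3]
gripper_width: 0.0529
finger_force: 0.0
```

Request:
apply_moves --pt "-20 0 0 0 0.6" --pt "-50 0 0 0 0.6" --pt "-80 0 0 0 0.6" --pt "-110 0 0 0 0.6" --pt "-135 0 0 0 0.6" --pt "-150 0 0 0 0.6" --pt "-150 0 0 0 0.6" --pt "-150 0 0 0 0.6"

```text
time_s: 14.1
position: [0.3784, -0.1176, 0.2081]
ee_rot: [2.937, 1.114, 0.001]
contact_force: [0.6, 0.4, -0.1]
gripper_width: 0.0533
finger_force: 0.0
```

```bash
python3 st.py; python3 - <<'E'
from rig import robot
import cv2,numpy as np
t=robot.snapshot("top");s=robot.snapshot("side");cv2.imwrite("pics/top6.png",t);cv2.imwrite("pics/side6.png",s)
f=lambda c,k:cv2.convertScaleAbs(cv2.resize(c,None,fx=k,fy=k,interpolation=cv2.INTER_CUBIC),alpha=1.5,beta=20)
a=f(t[120:345,90:450],2.2)[:,:792]; b=f(s[238:262,230:290],4)
c=f(t[205:270,250:310],4);
r=np.zeros((600,792,3),np.uint8);h=min(495,a.shape[0]);r[:h,:a.shape[1]]=a[:h];r[h:h+96,:240]=b
cv2.imwrite("pics/fin.png",r)
E
```

```text
tool a 0.853 r 0.2323 yaw a 0.868 F tool [0.76 0.08 0.09] ff 0.0 14.1 [ 0.3784 -0.1176  0.2081]
```

View pics/fin.png

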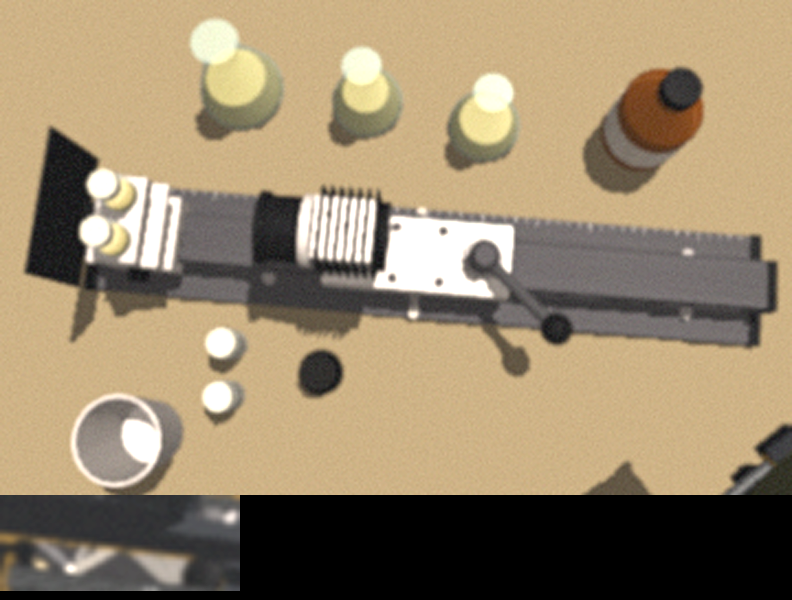

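```bash
python3 - <<'E'
from h import *
for s in(-.0254,-.0234,-.0214):
    P=proj("top",world(Q,[[.031,s-.08,.068],[-.031,s-.08,.068]]));print(s,P.round(1))
g=cv2.imread("pics/top6.png",0)
# pale plate end edge, column of falling brightness (rows between the corners, above the lever)
for v in (226,229):
    r=g[v,310:335].astype(int);k=np.argmin(np.diff(r));print(v,310+k+.5,r[k-3:k+5])
g=cv2.imread("pics/top6.png",0);print(g[258:268,270:288])
E
```

```text
-0.0254 [[324.6 222.7]
 [322.4 255.7]]
-0.0234 [[323.5 222.6]
 [321.3 255.6]]
-0.0214 [[322.5 222.5]
 [320.3 255.5]]
226 322.5 [206 207 212 194 126  68  62  62]
229 322.5 [209 208 206 183 120  59  54  52]
[[ 27  25  26  27  24  30  43  48  55  52  37  25  26  23  28  25  26  27]
 [ 30  26  26  26  27  35  55  60  62  63  41  25  26  22  29  22  26  24]
 [ 29  31  30  31  30  44  76  77  81  77  54  35  19  22  25  25  27  25]
 [ 45  41  42  40  44  77 116 119 120 113  71  47  33  30  28  29  29  33]
 [ 58  58  55  52  56 101 149 163 164 141  92  59  47  42  43  45  45  45]
 [ 63  59  57  54  55  94 146 168 163 133  83  62  56  53  55  54  57  58]
 [ 77  80  72  63  55  68 106 128 125  96  66  53  52  55  51  53  55  56]
 [101 102  96  89  73  61  67  81  86  70  56  53  48  54  49  57  57  54]
 [106 105 109 103  95  86  76  83  86  83  76  79  75  77  77  77  75  73]
 [108 106 107 107 106  99  99 103 105 101 101 101 102 102 102 104 107  96]]
```

The plate edge is where it should be for the mark, so tightening did not shift the carriage.

```bash
python3 -c "
from rig import robot
print(robot.sign_off())"
```

```text
the job is handed in; nothing more can be done
None
```

The job is handed in: the lever was slackened, the carriage was slid about 155 mm to within about 0.5 mm of the tape mark, and the lever was retightened to about 16 N, with everything around the rail left standing (about 14 s used).

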